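Clear the pepper mill and shut the tilt-out bin

ROBOT

A 6-joint arm with a two-finger parallel gripper is mounted at the origin on the work surface. World frame = base frame: x ahead of the robot, y to its left, z up, the work surface at z = 0. Lengths are in mm, angles in rad, forces in N, time in s.
With the tool pointing down it reaches from about 350 to 775 mm from the base axis. Payload 7.3 kg.
Tool frame: the origin (TCP) lies on the centre line of the jaws, within the pads' length; the fingertips stand 22 mm ahead of it and the grasp point (between the pads) lies 3 mm ahead of it; z points along the fingers, y is the direction in which the jaws open and shut (so a half turn about z gives the same grasp; the last joint's range is limited). The gripper opens to 92 mm and grips with 3 to 60 N. Pads are 19 mm wide; open, the fingers measure 130 mm over their backs; the gripper's body (75 mm by 190 mm) begins 47 mm behind the grasp point.
Start: joints at [0.969, 0.342, 1.524, -0, 1.275, -0.146], TCP at [231.083, 471.427, 248.741] pointing down, gripper open.
Joint ranges: [-2.53, 2.53], [-0.77, 2.02], [0.04, 2.7], [-1, 4.14], [0.28, 2.66], [-3.11, 3.11]. Speed limits (rad/s): [2.57, 2.57, 3.14, 3.14, 3.14, 3.14].

INTERFACE

Orientations are given as [roll, pitch, yaw] about the fixed x, y, z axes, in that order (R = Rz(yaw) Ry(pitch) Rx(roll)).
In Python, from plant import bot gives the robot as it stands.
- The arm moves only by the tool play_rows, never from a script. Its argument "moves" is one flat list of numbers, 5 for each row, row after row: the closure in counts, from 0 (fully open) to 255 (shut), then the shift along the tool's x, y, z in mm, then the turn about the tool's z in degrees. A call has 1 to 8 rows; each row is the pose to reach, as a shift and turn from the pose commanded when the call began, along the tool's axes at that moment; what a row does not reach only later rows make up. A row lasts 1/12 s, in which the tool goes at most 41.7 mm and 7.16 degrees, less where a joint would pass 70% of its speed; a pose out of reach is approached as far as the arm can. A call with a gripper value outside its range is refused whole. The fingers move at their own pace and stop on an object; the grip force is fixed at half the most. Time passes only in rows, so rows that repeat a pose let the fingers close. It gives the time, the measured TCP pose, the force and the opening at its end, in the units of the state.
- bot.get_obs(): the state, without advancing time (a new reading comes with each control period).
- bot.capture(name): name is "scene" or "top" or "wrist"; returns a dict with "color" (400x640x3 uint8, red, green, blue), "fx", "fy", "cx", "cy" (pixels), "world_to_cam" (4x4, takes a point from world to camera coordinates); the wrist camera has in their place "T_tool_cam" (4x4, takes a point from camera to tool coordinates, whose origin is the TCP and whose axes are the flange's). Camera axes: x right, y down, z forward; pixel columns grow to the right and rows downward; lengths in mm; the calibration is good to about 2 mm. The wrist camera is an equidistant fisheye: a pixel r from the principal point sees the ray r / f radians off the axis. A picture is of the moment at which its call begins: read the wrist's pose just before it. There is no depth.
- bot.close_job(): hands the job in, once; it reports no verdict.
The state is a dict: "time": time; "joint_positions": joint angles; "dq": joint speeds; "tau": joint torques, N m; "tool_pos": TCP position; "tcp_rot": TCP orientation; "contact_force": force on the tool from outside, world axes, zero at the start; "moment": the same for the moment, N m; "grip_width": finger opening in mm.
Only numpy, scipy, OpenCV 4.12 (cv2) and the standard library are available. Lean on these libraries where they do the work, as an engineer would, in place of code of your own. Each camera call takes 0.05 s, during which the arm holds its last target.

TASK

The tilt-out bin over the counter will not shut because the tall pepper mill standing in it catches on the rail above. Take the mill out, stand it gently upright on the draining board and let go of it, then swing the bin fully shut without forcing it and, with it shut, press the catch button on top of the rail fully down and release it. Leave the short salt mill in the bin and do not disturb the garlic keeper, the bowl and the grater.

Things in the scene. Friction and masses are not known exactly. Their poses are not given: they have to be found in the camera images.
- cabinet: Fixed ash unit holding the bin: 165 deep (x), 292 wide (y), 205 high. Origin on the counter under the middle of the hinge line; front (-x) to the robot, z up. Header rail along y over the bin's mouth: x 12 to 57, z 170 to 205 mm in this frame. Side cheeks 13 thick, x 12 to 165 mm, full height, outer faces at y = +-146 mm.
- bin (a joint): Ash bin's angle (rad) about its bottom front edge: 0 = open, leaning 0.45 rad to the robot; 0.45 = upright, shut on its stop. Stiff hinge (0.45 N m); jams near 0.1 with the tall mill in. 256 wide (y), 115 deep; front panel 145 high, 12 thick; other walls 130 high. Three sections 75 wide, 95 deep, at y -82.5, 0, 82.5. Brass bar handle, 100 long, 35 off the front, 55 above the hinge.
- bin_hinge (a point): Point on the bin's hinge line (outer lower front edge of the bin, 20 mm above the counter), mid width. It turns with the bin: z runs up the front panel (leaning to the robot when open), x into the bin, y along the hinge.
- bin_push (a point): Point on the outer face of the bin's front panel, mid width, 115 mm up from the hinge (30 mm below the panel's top edge, above the handle); free flat wood to push on. Axes as bin_hinge.
- bin_mid (a point): Middle of the bin's inside, 59.5 mm behind the outer face of its front panel and 70 mm up from its lower edge. Axes as bin_hinge.
- catch (a joint): Spring push button of the bin's catch, steel, 28 mm across, pressed downwards: 0 = up, 0.006 m = fully down (about 5 N).
- catch_top (a point): Centre of the catch button's top face; the button sits in a brass housing on top of the header rail, mid width.
- mill: Tall dark-wood pepper mill, 210 high. Origin at the centre of its underside, z along its axis to the top. Body 54 mm in diameter up to 145 mm, narrowing to a neck 40 mm in diameter from 155 to 200 mm, small tapered top. It stands in one of the two outer sections, leaning with the open bin on the front panel; its neck sticks out of the mouth. About 0.2 kg.
- salt: Short dark-wood salt mill, 100 high, 54 in diameter, origin at the centre of its underside, z up its axis; it stands in the other outer section, wholly inside the bin, and stays there.
- drainer: Fixed steel draining board with dark grooves, a flat slab 200 (x) x 190 (y) x 12 high on the counter, to the left or right of the bin. Origin at the centre of its underside; top face 12 mm above it.
- keeper: White ceramic garlic keeper with a lidded knob, 94 in diameter, 110 high, origin at the centre of its underside; stands on a cork mat on the other side. Bystander.
- bowl: Small steel bowl, 100 in diameter, 45 high, origin at the centre of its underside, on the cork mat. Bystander.
- grater: Plastic rasp grater lying along its x, 200 long, 30 wide, 22 high, origin below its middle, on the cork mat. Bystander.

How it is judged:
By the outcome, as a careful person would: the job done as asked, in the order asked, and still so for the second after the job is handed in, with the robot touching nothing.
It also fails if it takes over 67 s, if anything falls off the work surface, if the arm or the gripper's body presses on something with over 40 N, if the wrist force passes 120 N, or if a joint passes its speed limit or range.

## Working session

There is one attempt and no reset: what is moved stays moved. The work goes in short steps, Python scripts to look and compute and a tool call to move; the robot and the scene stay as the last step left them, time stands still between calls to the robot, and variables do not carry over. Pictures are saved under pics/ and viewed, and the job is handed in when it is done.

Besides the shell and the picture viewer there is one more tool, called by a JSON object that holds its "method" and its "body". play_rows: Moves the arm, as the interface text tells. Its arguments: {"type":"object","properties":{"moves":{"type":"array","items":{"type":"number"}}},"required":["moves"]}

```bash
mkdir -p pics; ls
python3 - <<'E'
from plant import bot
import cv2,numpy as np
print(bot.get_obs())
for n in ["scene","top","wrist"]:
    c=bot.capture(n); cv2.imwrite(f"pics/{n}0.png",c["color"][:,:,::-1])
    np.savez(f"{n}0.npz",**c)
    print(n,{k:v for k,v in c.items() if k!="color"})
E
```

```text
pics
{'time': 0.0, 'joint_positions': array([ 9.68993054e-01,  3.42699727e-01,  1.52499724e+00, -2.55515858e-05,
        1.27539980e+00, -1.45993562e-01]), 'dq': array([-0.00162245,  0.00281158, -0.00179028,  0.00127866, -0.00059315,
        0.00203348]), 'tau': array([ 1.18110063e-03, -4.31243169e+01, -2.44219190e+01,  7.17825419e-02,
        5.60674549e-02, -1.39058270e-04]), 'tool_pos': array([230.87300463, 471.10231923, 248.06377741]), 'tcp_rot': array([-3.14010099e+00, -1.94637741e-04,  2.68579025e+00]), 'contact_force': array([-0.92001641, -0.82131631, -0.06342839]), 'moment': array([-0.03434276, -0.00025802,  0.00406129]), 'grip_width': 91.77977876246445}
scene {'fx': 380.85557043216613, 'fy': 380.85557043216613, 'cx': 316.6294506175297, 'cy': 194.92681815035533, 'world_to_cam': array([[ 7.82978644e-01, -6.22036469e-01, -3.88256001e-03,
        -4.62064837e+02],
       [-5.63856280e-01, -7.07081706e-01, -4.26733589e-01,
         3.95834078e+02],
       [ 2.62698567e-01,  3.36312493e-01, -9.04369045e-01,
         9.24502821e+02],
       [ 0.00000000e+00,  0.00000000e+00,  0.000
[... 269 characters left out ...]
1, -8.65949047e-03, -1.89724675e-01,
         6.04613379e+02],
       [ 1.89790332e-01, -7.51555346e-03, -9.81795878e-01,
         1.40121329e+03],
       [ 0.00000000e+00,  0.00000000e+00,  0.00000000e+00,
         1.00000000e+00]])}
wrist {'fx': 309.70691628693146, 'fy': 309.70691628693146, 'cx': 322.9020527803687, 'cy': 202.67636813065036, 'T_tool_cam': array([[ 2.19542056e-04, -9.60391522e-01, -2.78654043e-01,
         7.56767365e+01],
       [ 9.99999836e-01,  3.57988847e-04, -4.45955969e-04,
         9.48934517e-01],
       [ 5.28047372e-04, -2.78653900e-01,  9.60391444e-01,
        -1.36058666e+02],
       [ 0.00000000e+00,  0.00000000e+00,  0.00000000e+00,
         1.00000000e+00]])}
```

View pics/scene0.png

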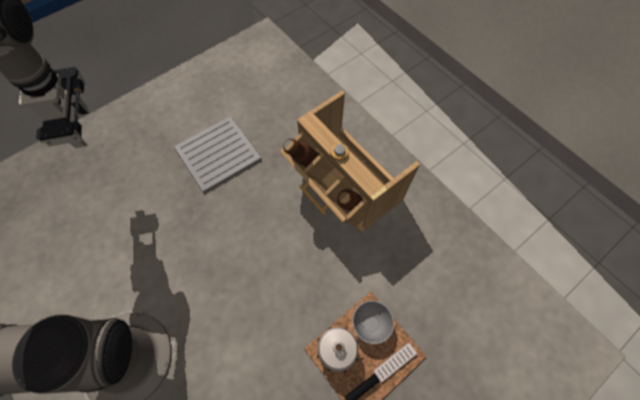

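View pics/top0.png

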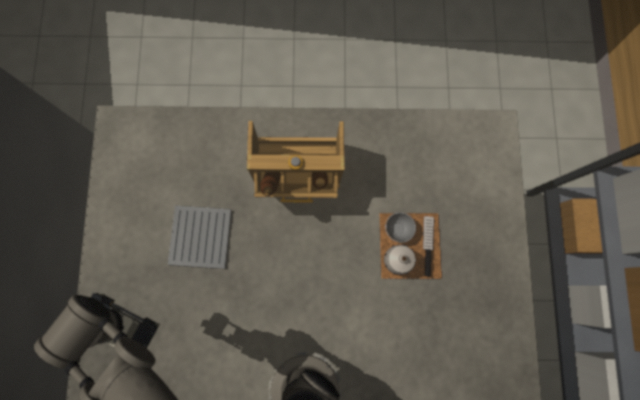

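View pics/wrist0.png

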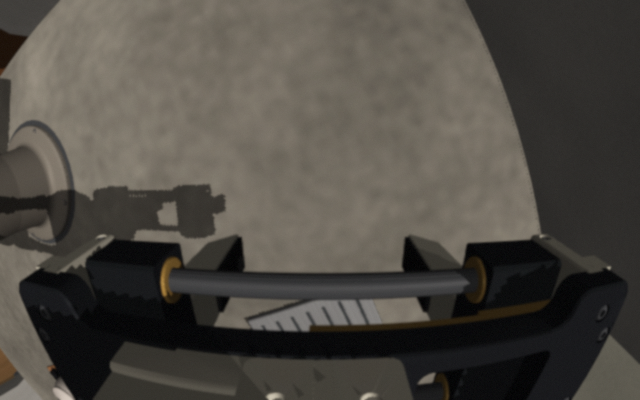

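Run:
```python
import cv2
a=cv2.imread("pics/scene0.png");b=cv2.imread("pics/top0.png")
cv2.imwrite("pics/sc_c.png",cv2.resize(a[80:240,270:430],None,fx=3.75,fy=3.75,interpolation=cv2.INTER_CUBIC))
cv2.imwrite("pics/top_c.png",cv2.resize(b[110:280,160:360],None,fx=3.5,fy=3.5,interpolation=cv2.INTER_CUBIC))
```

```text
(no output)
```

View pics/sc_c.png

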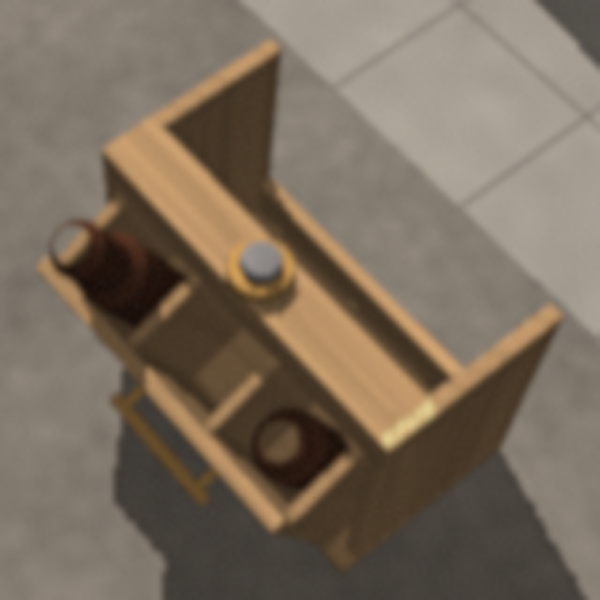

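View pics/top_c.png

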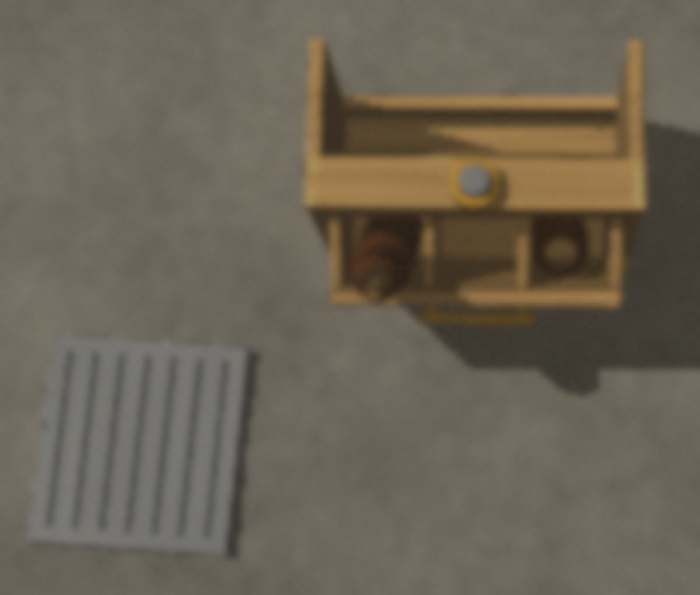

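```bash
cat > loc.py <<'E'
import numpy as np
from scipy.optimize import least_squares
C={n:np.load(f"{n}0.npz") for n in("scene","top")}
def proj(n,p):
    c=C[n];q=c["world_to_cam"]@np.append(p,1);return np.array([c["fx"]*q[0]/q[2]+c["cx"],c["fy"]*q[1]/q[2]+c["cy"]])
S=lambda u,v:("scene",u/3.75+270,v/3.75+80)
T=lambda u,v:("top",u/3.5+160,v/3.5+110)
def T2(x,y,w):
    return lambda p:np.array([x+np.cos(w)*p[0]-np.sin(w)*p[1],y+np.sin(w)*p[0]+np.cos(w)*p[1],p[2]])
E
python3 - <<'E'
from loc import *
obs=[((12,146,205),T(304,207)),((12,-146,205),T(646,211)),((165,146,205),T(311,39)),((165,-146,205),T(641,40)),
((12,146,205),S(103,150)),((165,146,205),S(278,42)),((165,-146,205),S(560,313)),((12,-146,205),S(385,447))]
f=lambda v:np.concatenate([proj(o[0],T2(*v)(p))-o[1:] for p,o in obs])
r=least_squares(f,[600,0,0]);print("cab",r.x,np.abs(r.fun).max(),r.fun.round(1))
cab=r.x
def bp(a,p): # bin frame
    t=.45-a; return (p[0]*np.cos(t)-p[2]*np.sin(t),p[1],20+p[2]*np.cos(t)+p[0]*np.sin(t))
ob=[((0,128,145),S(40,265)),((0,-128,145),S(275,530)),((0,128,145),T(331,303)),((0,-128,145),T(619,306))]
g=lambda a:np.concatenate([proj(o[0],T2(*cab)(bp(a[0],p)))-o[1:] for p,o in ob])
r=least_squares(g,[.05]);print("bin",r.x,r.fun.round(1))
a=r.x[0]
# mill top: centre of tip
m=[S(75,243),T(376,291)]
h=lambda v:np.concatenate([proj(o[0],v)-o[1:] for o in m])
r=least_squares(h,[600,80,235]);print("milltop",r.x,r.fun.round(1), "cabpred", T2(*cab)(bp(a,(39,82.5,220))))
for z in(10,165,188,220):print(z,T2(*cab)(bp(a,(39,82.5,z))))
# button
m=[S(263,258),T(475,180)]
r=least_squares(h,[650,0,220]);print("button",r.x,r.fun.round(1),"cab at",T2(*cab)((34.5,0,205)))
d=[((100,95,12),T(62,338)),((100,-95,12),T(252,348)),((-100,-95,12),T(230,556)),((-100,95,12),T(29,541))]
f=lambda v:np.concatenate([proj(o[0],T2(*v)(p))-o[1:] for p,o in d])
r=least_squares(f,[400,200,0]);print("drain",r.x,r.fun.round(1))
from plant import bot;print(bot.get_obs()["time"])
E
```

```text
cab [ 6.54764848e+02  3.22963108e+01 -1.74679541e-03] 1.7967741677127265 [-0.2 -0.3 -0.3 -0.4 -0.3 -0.9  0.9 -0.  -1.  -0.8 -1.8 -1.4  1.1  1.1
  0.4  1.4]
bin [0.02150643] [-1.  -0.7 -0.7  0.1 -0.6 -0.5  0.3 -0.5]
milltop [593.23296109 110.21768303 235.55937731] [-1.6  0.8  0.5 -2.1] cabpred [598.97293113 114.89389378 236.31493555]
10 [686.22801544 114.74147685  45.30046743]
165 [621.82545321 114.85397506 186.28733676]
188 [612.26894398 114.87066834 207.20796898]
220 [598.97293113 114.89389378 236.31493555]
button [686.50347597  30.97372446 226.68792351] [-0.4  0.1  0.2 -0.5] cab at [689.26479488  32.23604634 205.        ]
drain [ 4.81959822e+02  3.49901245e+02 -6.81189561e-02] [-1.1 -1.2  0.6  0.2  0.3  0.5  0.2  0.4]
0.15
```

```bash
cat > h.py <<'E'
import sys,numpy as np
from scipy.spatial.transform import Rotation as Ro
from plant import bot
def go(p,yaw=None):
    o=bot.get_obs();R=Ro.from_euler("xyz",o["tcp_rot"]).as_matrix()
    s=R.T@(np.array(p)-o["tool_pos"])
    print("t",o["time"],"pos",o["tool_pos"].round(1),"rot",o["tcp_rot"].round(4),"w",round(o["grip_width"],1),"F",o["contact_force"].round(1))
    if yaw is not None:
        d=(yaw-o["tcp_rot"][2]+np.pi)%(2*np.pi)-np.pi
        print("shift",s.round(1),"turn deg",round(-np.degrees(d),2))
    else: print("shift",s.round(1))
if __name__=="__main__":
    a=[float(v) for v in sys.argv[1:]];go(a[:3],a[3] if len(a)>3 else None)
E
python3 h.py 612 113 300 3.14159
```

```text
t 0.15 pos [230.9 471.2 248.2] rot [-3.1405e+00 -2.0000e-04  2.6858e+00] w 91.7 F [0.  0.5 0.1]
shift [-499.8 -154.   -51.7] turn deg -26.11
```

{"method": "play_rows", "body": {"moves": [0, -20, -6, -20, -3, 0, -55, -17, -40, -7, 0, -92, -28, -52, -12, 0, -130, -40, -52, -17, 0, -168, -52, -52, -22, 0, -206, -63, -52, -26.1, 0, -244, -75, -52, -26.1, 0, -282, -87, -52, -26.1]}}

```text
time: 0.82
tool_pos: [447.0, 267.5, 300.6]
tcp_rot: [3.142, -0.0, -3.141]
contact_force: [0.6, 1.3, 0.6]
grip_width: 91.6
```

```bash
python3 h.py 612 113 300 3.14159
```

```text
t 0.8167 pos [447.  267.5 300.6] rot [ 3.1415e+00 -2.0000e-04 -3.1415e+00] w 91.6 F [0.6 1.3 0.6]
shift [-165.  -154.6    0.6] turn deg 0.01
```

{"method": "play_rows", "body": {"moves": [0, -28, -26, 0, 0, 0, -55, -52, 0, 0, 0, -83, -77, 0, 0, 0, -110, -103, 0, 0, 0, -138, -129, 0, 0, 0, -155, -146, 0, 0, 0, -165, -155, 0, 0, 0, -165, -155, 0, 0]}}

```text
time: 1.48
tool_pos: [612.5, 111.5, 299.4]
tcp_rot: [-3.141, -0.001, 3.138]
contact_force: [-0.6, -0.4, -0.2]
grip_width: 91.7
```

```bash
cat > snap.py <<'E'
import sys,cv2,numpy as np
from plant import bot
o=bot.get_obs()
for n in sys.argv[2:]:
    c=bot.capture(n);cv2.imwrite(f"pics/{n}{sys.argv[1]}.png",c["color"][:,:,::-1]);np.savez(f"{n}{sys.argv[1]}.npz",tool_pos=o["tool_pos"],tcp_rot=o["tcp_rot"],**c)
E
python3 h.py 612 113 300 3.14159; python3 snap.py 1 wrist scene
python3 -c "
import cv2
a=cv2.imread('pics/scene1.png')
cv2.imwrite('pics/sc1c.png',cv2.resize(a[60:240,240:430],None,fx=3,fy=3,interpolation=cv2.INTER_CUBIC))"
```

```text
t 1.4833 pos [612.5 111.5 299.4] rot [-3.1409e+00 -1.1000e-03  3.1378e+00] w 91.7 F [-0.6 -0.4 -0.2]
shift [ 0.5  1.5 -0.6] turn deg -0.22
```

View pics/wrist1.png

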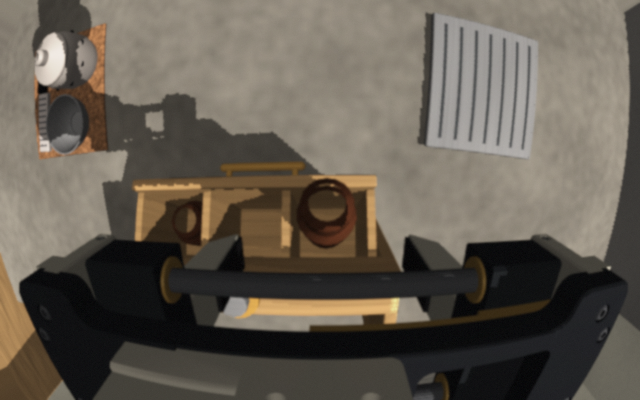

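View pics/sc1c.png

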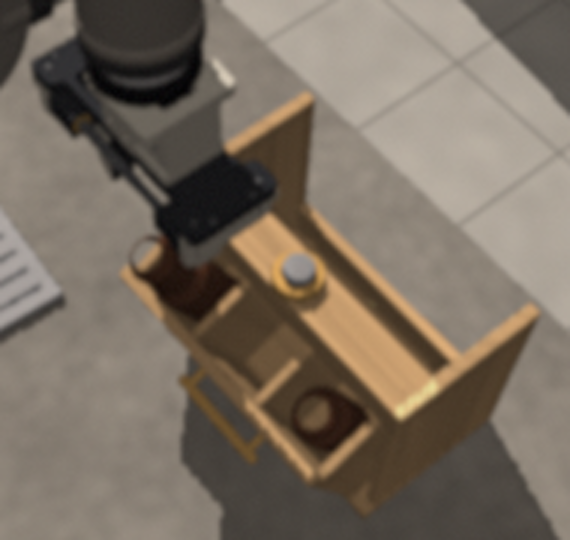

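```bash
cat > wr.py <<'E'
import sys,numpy as np
from scipy.spatial.transform import Rotation as Ro
def wpt(tag,u,v,z):
    d=np.load(f"wrist{tag}.npz");x,y=u-float(d["cx"]),v-float(d["cy"]);r=np.hypot(x,y);th=r/float(d["fx"])
    ray=np.array([np.sin(th)*x/r,np.sin(th)*y/r,np.cos(th)])
    R=Ro.from_euler("xyz",d["tcp_rot"]).as_matrix();T=d["T_tool_cam"]
    o=d["tool_pos"]+R@T[:3,3];w=R@T[:3,:3]@ray
    return o+w*(z-o[2])/w[2]
if __name__=="__main__":
    a=sys.argv;print(wpt(a[1],*map(float,a[2:])).round(1))
E
python3 wr.py 1 327 203 233; python3 wr.py 1 377 176 151;python3 wr.py 1 135 184 151; python3 wr.py 1 235 307 226; python3 wr.py 1 538 40 12; python3 wr.py 1 433 13 12;python3 wr.py 1 421 146 12;python3 wr.py 1 528 158 12
```

```text
[596.2 115.2 233. ]
[593.6 163.5 151. ]
[598.1 -89.6 151. ]
[689.1  38.2 226. ]
[388.8 458.6  12. ]
[380.4 269.   12. ]
[576.9 250.8  12. ]
[586.  442.4  12. ]
```

```bash
python3 h.py 610 114.5 214 3.14159
```

```text
t 1.5833 pos [610.7 114.1 300. ] rot [ 3.1413e+00 -1.5000e-03  3.1405e+00] w 91.8 F [ 0.4  0.3 -0.7]
shift [ 0.6  0.4 86. ] turn deg -0.06
```

{"method": "play_rows", "body": {"moves": [0, 0, 0, 15, 0, 0, 0, 0, 35, 0, 0, 0, 0, 55, 0, 0, 0, 0, 72, 0, 0, 0.5, 0, 82, 0, 0, 0.5, 0, 86, 0, 0, 0.5, 0, 86, 0, 60, 0.5, 0, 86, 0]}}

```text
time: 2.25
tool_pos: [610.6, 114.6, 215.8]
tcp_rot: [3.141, 0.001, -3.141]
contact_force: [-1.1, 0.5, -0.5]
grip_width: 88.5
```

```bash
python3 snap.py 2 wrist scene;python3 h.py 610 114.5 214 3.14159
python3 -c "
import cv2
a=cv2.imread('pics/scene2.png')
cv2.imwrite('pics/sc2c.png',cv2.resize(a[60:240,240:430],None,fx=3,fy=3,interpolation=cv2.INTER_CUBIC))"
```

```text
t 2.35 pos [611.  114.4 216.1] rot [3.1413e+00 2.4000e-03 3.1416e+00] w 81.4 F [ 0.4  0.4 -0.5]
shift [1.  0.1 2.1] turn deg -0.0
```

View pics/wrist2.png

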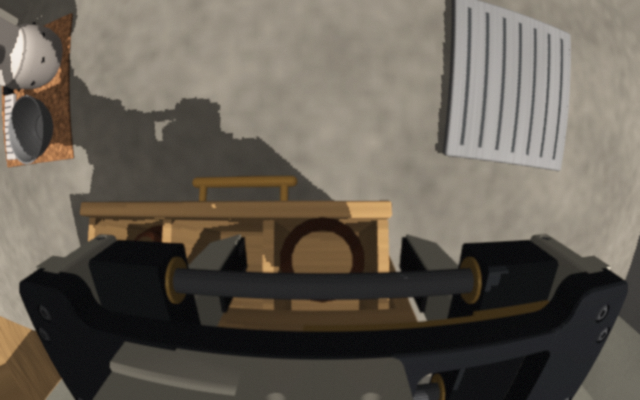

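View pics/sc2c.png

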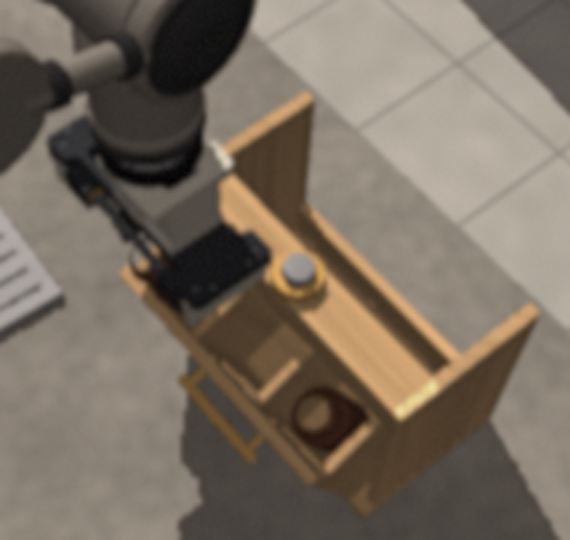

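{"method": "play_rows", "body": {"moves": [160, 0, 0, 0, 0, 200, 0, 0, 0, 0, 255, 0, 0, 0, 0, 255, 0, 0, 0, 0, 255, 0, 0, 0, 0, 255, 0, 0, 0, 0, 255, 0, 0, 0, 0, 255, 0, 0, 0, 0]}}

```text
time: 3.02
tool_pos: [610.5, 114.2, 214.7]
tcp_rot: [3.141, -0.0, 3.141]
contact_force: [0.0, 0.3, 0.8]
grip_width: 39.3
```

{"method": "play_rows", "body": {"moves": [255, 2, 0, -5, 0, 255, 7, 0, -15, 0, 255, 14, 0, -30, 0, 255, 22, 0, -48, 0, 255, 31, 0, -66, 0, 255, 39, 0, -84, 0, 255, 47, 0, -102, 0, 255, 55, 0, -120, 0]}}

```text
time: 3.68
tool_pos: [554.2, 114.2, 336.4]
tcp_rot: [3.142, -0.0, 3.141]
contact_force: [-0.1, 0.0, -2.0]
grip_width: 38.8
```

{"method": "play_rows", "body": {"moves": [255, 8, 0, -18, 0, 255, 16, 0, -35, 0, 255, 24, 0, -50, 0, 255, 36, 0, -60, 0, 255, 50, 0, -65, 0, 255, 60, 0, -65, 0, 255, 60, 0, -65, 0]}}

```text
time: 4.27
tool_pos: [493.4, 114.3, 401.5]
tcp_rot: [3.141, 0.001, -3.141]
contact_force: [0.7, 0.8, -0.8]
grip_width: 39.3
```

```bash
python3 snap.py 3 wrist scene top;python3 h.py 610 114.5 214 3.14159
python3 -c "
import cv2
a=cv2.imread('pics/scene3.png')
cv2.imwrite('pics/sc3c.png',cv2.resize(a[60:260,160:430],None,fx=2.8,fy=2.8,interpolation=cv2.INTER_CUBIC))
a=cv2.imread('pics/top3.png')
cv2.imwrite('pics/top3c.png',cv2.resize(a[110:310,140:380],None,fx=2.8,fy=2.8,interpolation=cv2.INTER_CUBIC))"
```

```text
t 4.4167 pos [495.4 114.1 400. ] rot [3.1415e+00 3.0000e-04 3.1413e+00] w 39.2 F [ 1.   0.7 -1. ]
shift [-114.5    0.4  186. ] turn deg -0.01
```

View pics/wrist3.png

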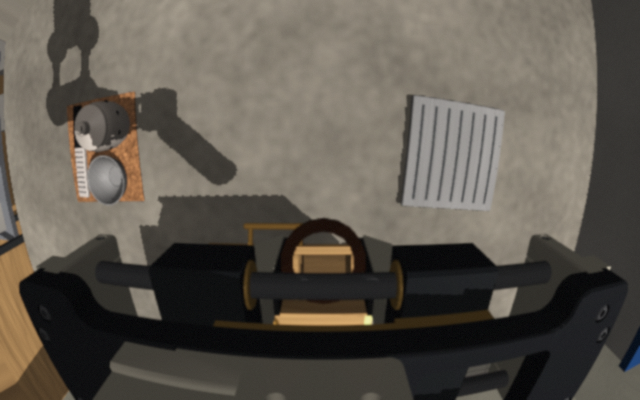

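View pics/sc3c.png

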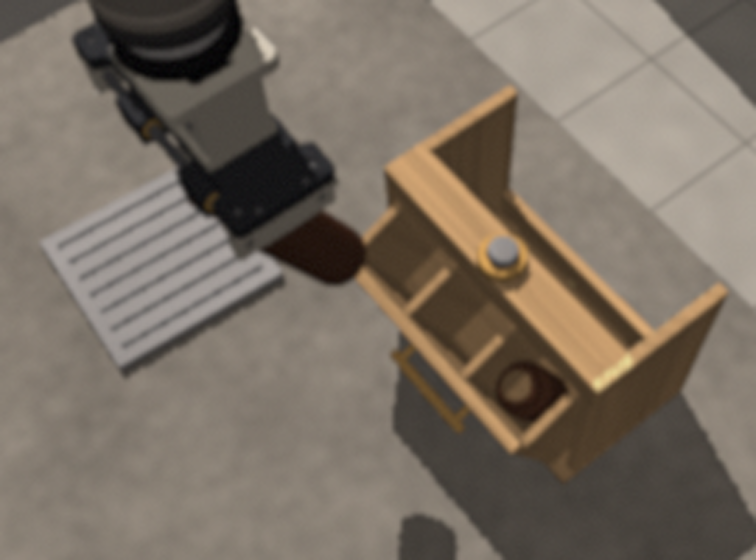

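View pics/top3c.png

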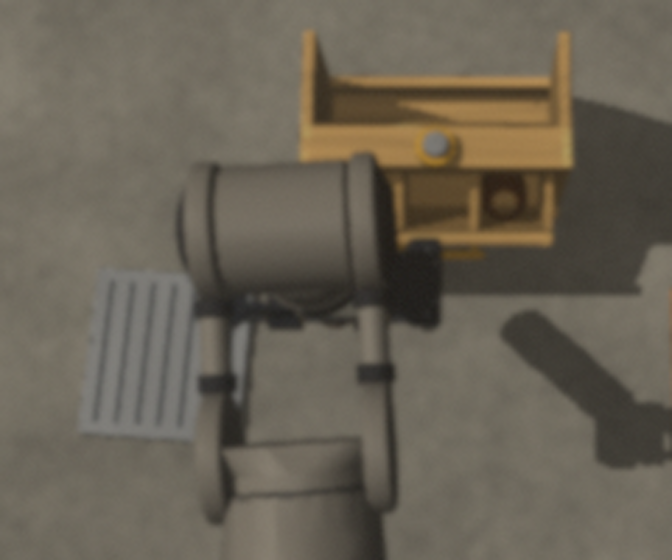

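```bash
python3 h.py 401 345 230 3.14159
```

```text
t 4.4167 pos [495.4 114.1 400. ] rot [3.1415e+00 3.0000e-04 3.1413e+00] w 39.2 F [ 1.   0.7 -1. ]
shift [ 94.5 230.8 170. ] turn deg -0.01
```

{"method": "play_rows", "body": {"moves": [255, 5, 10, 2, 0, 255, 15, 30, 10, 0, 255, 27, 58, 25, 0, 255, 41, 90, 45, 0, 255, 55, 122, 65, 0, 255, 69, 154, 85, 0, 255, 82, 184, 105, 0, 255, 90, 208, 125, 0]}}

```text
time: 5.08
tool_pos: [403.5, 324.8, 273.4]
tcp_rot: [3.141, -0.001, -3.141]
contact_force: [0.8, -0.1, -2.4]
grip_width: 38.9
```

{"method": "play_rows", "body": {"moves": [255, 2, 10, 15, 0, 255, 4, 17, 28, 0, 255, 5, 22, 38, 0, 255, 5, 23, 44, 0, 255, 5, 23, 45, 0, 255, 5, 23, 45, 0]}}

```text
time: 5.58
tool_pos: [400.7, 344.9, 229.7]
tcp_rot: [-3.141, -0.0, 3.141]
contact_force: [-0.0, -0.3, -1.8]
grip_width: 38.9
```

```bash
python3 snap.py 4 wrist scene top;python3 h.py 401 345 200 3.14159
python3 -c "
import cv2
a=cv2.imread('pics/scene4.png')
cv2.imwrite('pics/sc4c.png',cv2.resize(a[40:240,120:390],None,fx=2.8,fy=2.8,interpolation=cv2.INTER_CUBIC))"
```

```text
t 5.7333 pos [401.1 345.  230.6] rot [3.1407e+00 1.4000e-03 3.1404e+00] w 39.2 F [-0.5  0.  -1. ]
shift [ 0.2  0.  30.6] turn deg -0.07
```

View pics/wrist4.png

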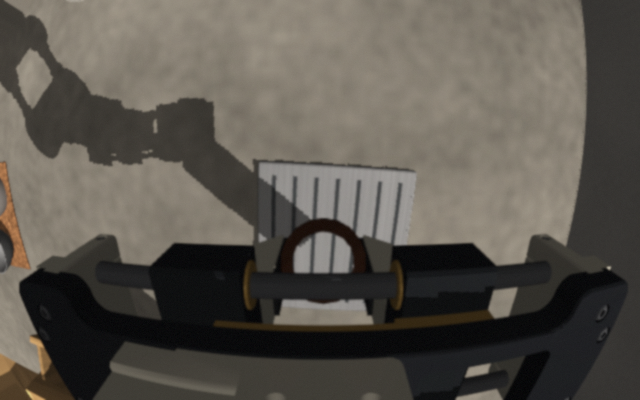

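View pics/sc4c.png

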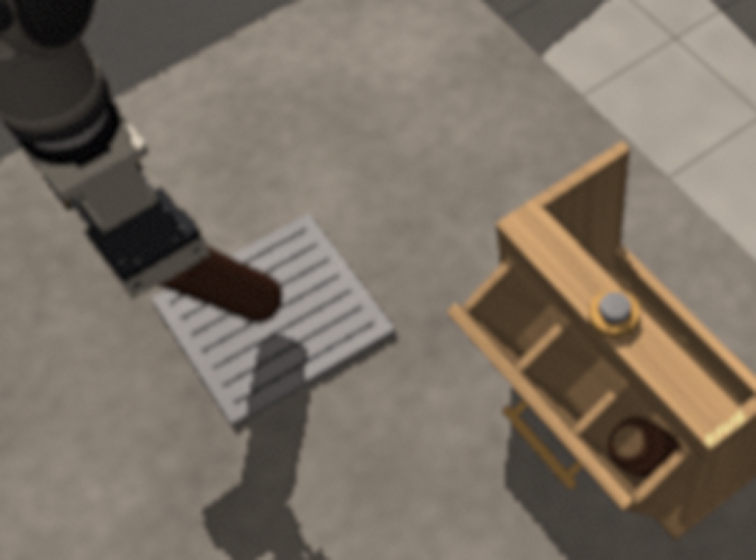

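{"method": "play_rows", "body": {"moves": [255, 0, 0, 10, 0, 255, 0, 0, 20, 0, 255, 0, 0, 26, 0, 255, 0, 0, 29, 0, 255, 0, 0, 30, 0, 255, 0, 0, 31, 0, 255, 0, 0, 32, 0, 255, 0, 0, 32, 0]}}

```text
time: 6.4
tool_pos: [400.6, 345.3, 197.8]
tcp_rot: [3.141, 0.0, 3.141]
contact_force: [0.7, -0.7, -1.4]
grip_width: 39.3
```

{"method": "play_rows", "body": {"moves": [255, 0, 0, 1, 0, 255, 0, 0, 2, 0, 255, 0, 0, 3, 0, 255, 0, 0, 3, 0]}}

```text
time: 6.73
tool_pos: [400.4, 345.1, 194.6]
tcp_rot: [-3.142, -0.0, 3.141]
contact_force: [0.6, 0.4, -1.0]
grip_width: 39.2
```

{"method": "play_rows", "body": {"moves": [255, 0, 0, 1, 0, 255, 0, 0, 2, 0, 255, 0, 0, 2, 0]}}

```text
time: 6.98
tool_pos: [400.5, 345.4, 193.6]
tcp_rot: [3.141, 0.001, 3.141]
contact_force: [-2.8, -0.8, 5.9]
grip_width: 39.6
```

{"method": "play_rows", "body": {"moves": [255, -4, 0, -1, 0, 255, -8, 0, -1.8, 0, 255, -12, 0, -2.7, 0, 255, -14, 0, -3.2, 0, 255, -14, 0, -3.2, 0]}}

```text
time: 7.4
tool_pos: [414.6, 345.5, 197.1]
tcp_rot: [3.14, 0.0, 3.141]
contact_force: [-3.9, -1.2, 7.4]
grip_width: 38.8
```

```bash
python3 snap.py 5 wrist scene;python3 h.py 401 345 200 3.14159
python3 -c "
import cv2
a=cv2.imread('pics/scene5.png')
cv2.imwrite('pics/sc5c.png',cv2.resize(a[40:240,120:390],None,fx=2.8,fy=2.8,interpolation=cv2.INTER_CUBIC))"
```

```text
t 7.5 pos [414.3 345.5 197. ] rot [3.1404e+00 3.0000e-04 3.1413e+00] w 39.3 F [-3.2  0.7  6.4]
shift [13.3 -0.5 -3. ] turn deg -0.02
```

View pics/wrist5.png

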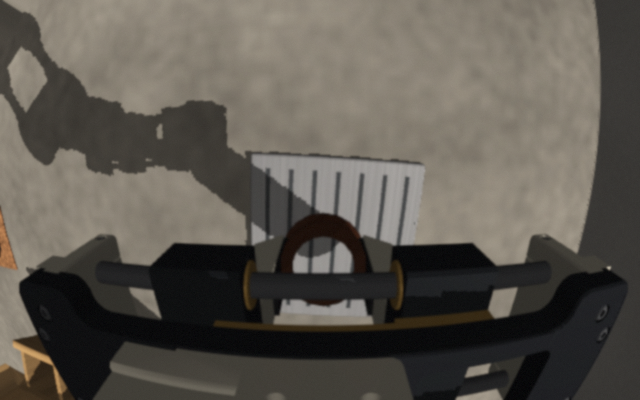

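View pics/sc5c.png

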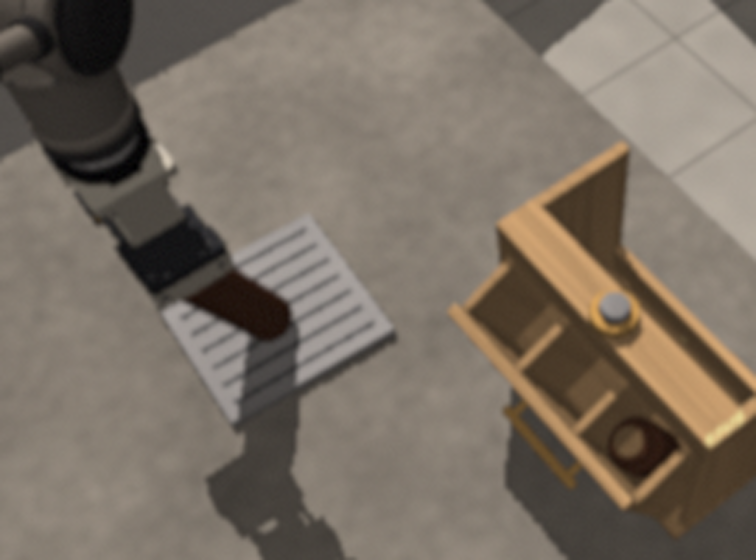

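{"method": "play_rows", "body": {"moves": [255, -5, 0, -0.9, 0, 255, -10, 0, -1.7, 0, 255, -15, 0, -2.5, 0, 255, -20, 0, -3.1, 0, 255, -25, 0, -3.5, 0, 255, -30, 0, -3.8, 0, 255, -30, 0, -3.8, 0]}}

```text
time: 8.08
tool_pos: [445.4, 345.5, 201.0]
tcp_rot: [3.14, 0.002, 3.141]
contact_force: [-1.3, -0.2, 7.6]
grip_width: 39.3
```

```bash
python3 snap.py 6 wrist scene;python3 h.py 401 345 200 3.14159
python3 -c "
import cv2
a=cv2.imread('pics/scene6.png')
cv2.imwrite('pics/sc6c.png',cv2.resize(a[40:240,120:390],None,fx=2.8,fy=2.8,interpolation=cv2.INTER_CUBIC))"
```

```text
t 8.1833 pos [444.9 345.6 201. ] rot [3.1401e+00 1.5000e-03 3.1412e+00] w 39.3 F [-1.5 -0.5  6.8]
shift [43.9 -0.6  1. ] turn deg -0.02
```

View pics/sc6c.png

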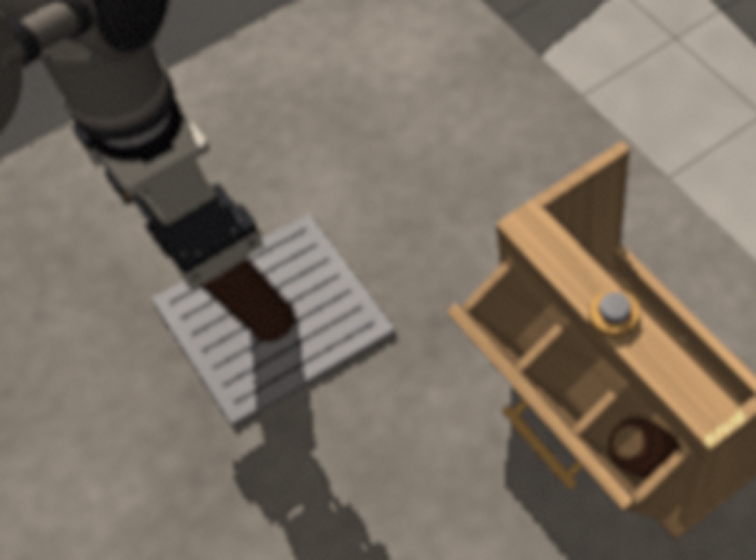

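{"method": "play_rows", "body": {"moves": [255, -5, 0, -0.3, 0, 255, -10, 0, -0.3, 0, 255, -15, 0, 0, 0, 255, -20, 0, 0.4, 0, 255, -25, 0, 0.9, 0, 255, -29, 0, 1.4, 0, 255, -29, 0, 1.4, 0]}}

```text
time: 8.77
tool_pos: [474.9, 345.6, 200.1]
tcp_rot: [3.14, 0.003, 3.141]
contact_force: [-0.8, 1.0, 9.1]
grip_width: 39.2
```

```bash
python3 snap.py 7 wrist scene;python3 h.py 401 345 200 3.14159
python3 -c "
import cv2
a=cv2.imread('pics/scene7.png')
cv2.imwrite('pics/sc7c.png',cv2.resize(a[40:240,120:390],None,fx=2.8,fy=2.8,interpolation=cv2.INTER_CUBIC))"
```

```text
t 8.8667 pos [474.5 345.6 200.2] rot [3.1396 0.0033 3.1411] w 39.3 F [ 0.  -0.2  8. ]
shift [73.5 -0.7 -0.1] turn deg -0.03
```

View pics/sc7c.png

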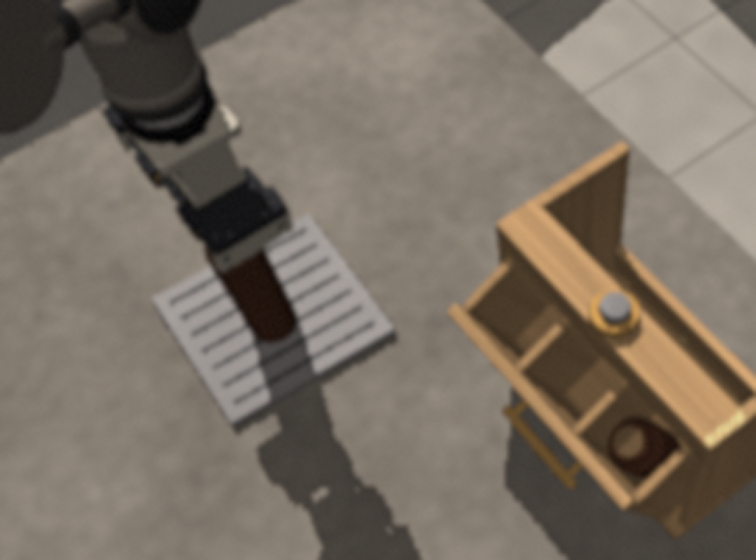

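View pics/wrist7.png

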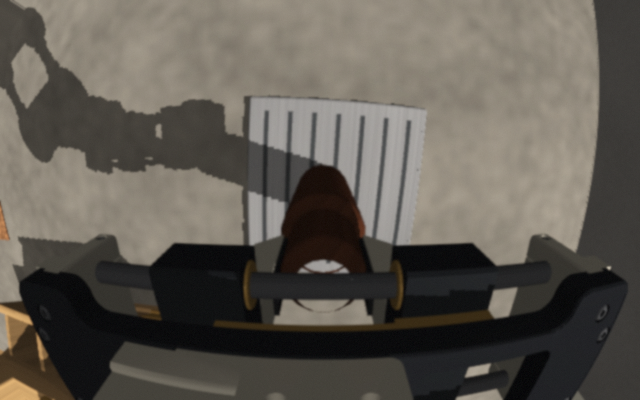

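{"method": "play_rows", "body": {"moves": [255, -2, 0, 0.3, 0, 255, -4, 0, 0.5, 0, 255, -4, 0, 0.5, 0]}}

```text
time: 9.12
tool_pos: [478.5, 345.6, 199.7]
tcp_rot: [3.14, 0.003, 3.141]
contact_force: [-0.7, -0.4, 8.6]
grip_width: 39.0
```

```bash
python3 snap.py 8 wrist scene;python3 h.py 401 345 200 3.14159
python3 - <<'E'
import cv2
a=cv2.imread('pics/wrist8.png')
cv2.imwrite('pics/w8c.png',cv2.resize(a[120:330,230:430],None,fx=2.8,fy=2.8,interpolation=cv2.INTER_CUBIC))
a=cv2.imread('pics/scene8.png')
cv2.imwrite('pics/sc8c.png',cv2.resize(a[100:200,170:270],None,fx=5.5,fy=5.5,interpolation=cv2.INTER_CUBIC))
from loc import *
# predicted outline of upright mill in scene
for x in (475,478.5):
  for z in (12,157,165):
    print(x,z,proj("scene",(x,345.5,z)))
E
```

```text
t 9.2167 pos [478.4 345.6 199.7] rot [3.1396 0.0032 3.1412] w 39.2 F [-1.8 -0.9  8.4]
shift [77.4 -0.7 -0.5] turn deg -0.02
475 12 [215.98847309 154.87786442]
475 157 [202.88453035 126.72166466]
475 165 [202.06311765 124.95671037]
478.5 12 [216.97176452 154.259288  ]
478.5 157 [204.00545246 126.04917643]
478.5 165 [203.1927551  124.28103426]
```

View pics/w8c.png

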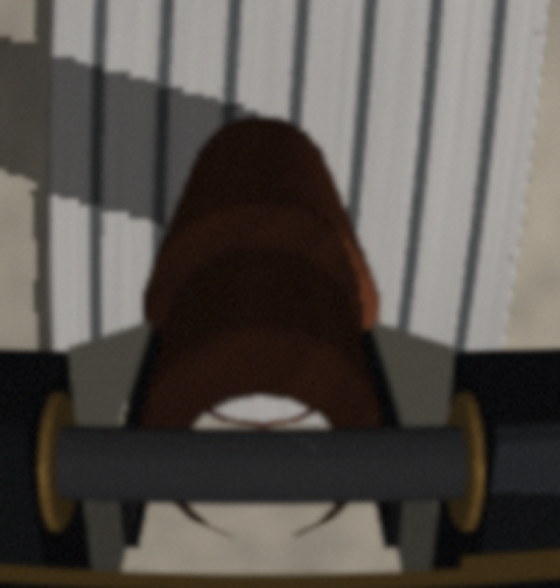

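View pics/sc8c.png

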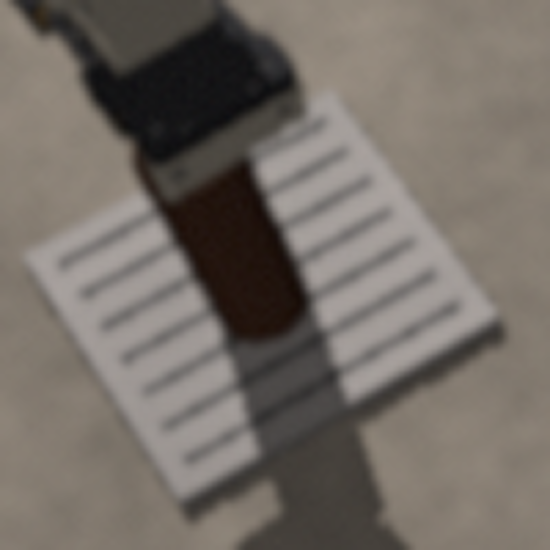

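```bash
python3 wr.py 8 323.6 162.5 12; python3 wr.py 8 325 194 157
```

```text
[453.7 347.7  12. ]
[449.9 348.  157. ]
```

{"method": "play_rows", "body": {"moves": [255, -1.5, 0, 0, 0, 255, -2.5, 0, 0, 0, 255, -2.5, 0, -0.5, 0, 255, -2.5, 0, -1, 0, 255, -2.5, 0, -1.2, 0]}}

```text
time: 9.63
tool_pos: [480.1, 345.5, 199.6]
tcp_rot: [3.141, 0.001, 3.141]
contact_force: [-1.6, 0.4, 3.3]
grip_width: 38.9
```

{"method": "play_rows", "body": {"moves": [144, 0, 0, 0, 0, 140, 0, 0, 0, 0, 135, 0, 0, 0, 0, 130, 0, 0, 0, 0, 120, 0, 0, 0, 0, 100, 0, 0, 0, 0, 60, 0, 0, 0, 0, 20, 0, 0, 0, 0]}}

```text
time: 10.3
tool_pos: [480.0, 345.1, 199.0]
tcp_rot: [-3.142, -0.0, 3.141]
contact_force: [0.3, -0.4, -0.3]
grip_width: 64.2
```

{"method": "play_rows", "body": {"moves": [0, 0, 0, 0, 0, 0, 0, 0, 0, 0, 0, 0, 0, 0, 0, 0, 0, 0, -3, 0, 0, 0, 0, -10, 0, 0, 0, 0, -22, 0, 0, 0, 0, -40, 0, 0, 0, 0, -58, 0]}}

```text
time: 10.97
tool_pos: [479.9, 345.1, 258.0]
tcp_rot: [-3.141, -0.0, 3.141]
contact_force: [0.2, 0.5, 0.6]
grip_width: 92.0
```

```bash
python3 snap.py 9 wrist scene;python3 h.py 480 345 300 3.14159
python3 - <<'E'
import cv2
a=cv2.imread('pics/scene9.png')
cv2.imwrite('pics/sc9c.png',cv2.resize(a[60:200,150:290],None,fx=4.2,fy=4.2,interpolation=cv2.INTER_CUBIC))
E
```

```text
t 11.0667 pos [481.3 345.9 260.9] rot [3.1383 0.0061 3.1414] w 91.7 F [0.5 1.2 1.4]
shift [  1.1  -0.8 -39.1] turn deg -0.01
```

View pics/wrist9.png

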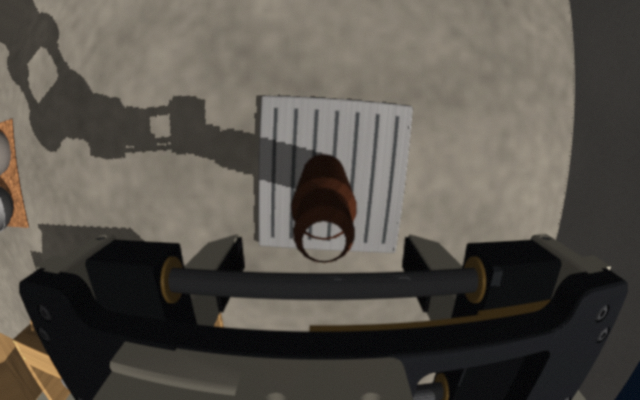

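View pics/sc9c.png

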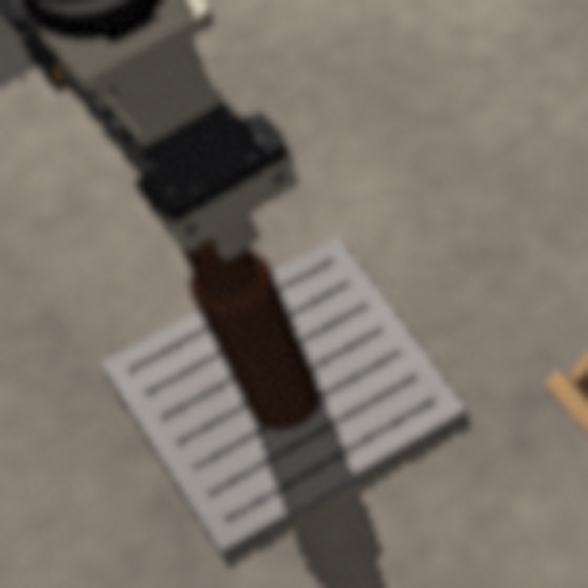

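{"method": "play_rows", "body": {"moves": [0, 0, 0, -15, 0, 0, 0, 0, -30, 0, 100, -5, -10, -39, 0, 200, -15, -35, -39, 0, 255, -27, -70, -39, 0, 255, -39, -105, -39, 0, 255, -50, -140, -39, 0, 255, -58, -175, -20, 0]}}

```text
time: 11.73
tool_pos: [540.1, 168.0, 279.7]
tcp_rot: [3.141, 0.007, 3.141]
contact_force: [2.0, 0.2, 0.6]
grip_width: 56.3
```

```bash
python3 h.py 555 155 160 3.14159
```

```text
t 11.7333 pos [540.1 168.  279.7] rot [3.1408 0.0068 3.1414] w 56.3 F [2.  0.2 0.6]
shift [-14.1 -13.1 119.8] turn deg -0.01
```

{"method": "play_rows", "body": {"moves": [255, -8, -8, 20, 0, 255, -14, -13, 45, 0, 255, -14, -13, 70, 0, 255, -14, -13, 92, 0, 255, -14, -13, 108, 0, 255, -14, -13, 117, 0, 255, -14, -13, 120, 0, 255, -14, -13, 120, 0]}}

```text
time: 12.4
tool_pos: [551.9, 156.8, 156.6]
tcp_rot: [-3.141, -0.001, 3.141]
contact_force: [-0.4, -0.1, 0.2]
grip_width: 3.6
```

```bash
python3 h.py 555 155 160 3.14159;python3 snap.py 10 wrist scene
```

```text
t 12.4 pos [551.9 156.8 156.6] rot [-3.1414e+00 -9.0000e-04  3.1412e+00] w 3.6 F [-0.4 -0.1  0.2]
shift [-3.1 -1.8 -3.4] turn deg -0.02
```

View pics/wrist10.png

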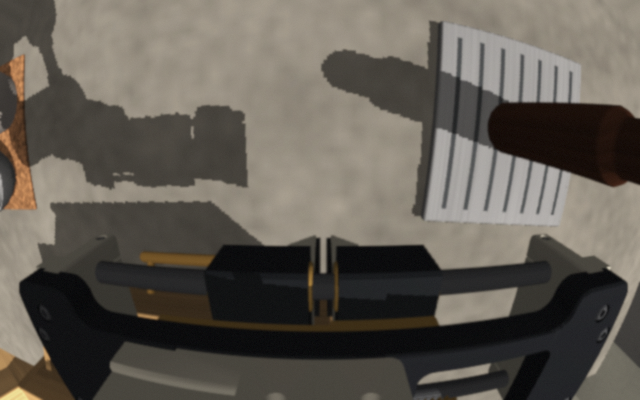

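View pics/scene10.png

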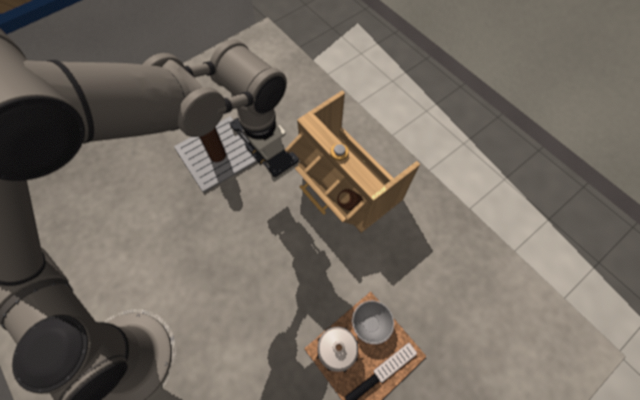

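{"method": "play_rows", "body": {"moves": [255, -8, 0, 0, 0, 255, -16, 0, -1, 0, 255, -22, 0, -1, 0, 255, -26, 0, -2, 0, 255, -30, 0, -2, 0, 255, -34, 0, -3, 0, 255, -38, 0, -4, 0, 255, -42, 0, -5, 0]}}

```text
time: 13.17
tool_pos: [594.0, 157.2, 162.1]
tcp_rot: [3.142, -0.001, 3.141]
contact_force: [-3.4, -0.1, 2.4]
grip_width: 0.2
```

{"method": "play_rows", "body": {"moves": [255, -4, 0, -1, 0, 255, -8, 0, -2, 0, 255, -12, 0, -3, 0, 255, -16, 0, -4, 0, 255, -20, 0, -5, 0, 255, -24, 0, -6, 0, 255, -28, 0, -7, 0, 255, -31, 0, -8, 0]}}

```text
time: 13.83
tool_pos: [625.5, 157.0, 169.8]
tcp_rot: [-3.142, -0.0, 3.141]
contact_force: [-0.2, 0.1, -1.0]
grip_width: 0.2
```

```bash
python3 h.py 644 155 172 3.14159;python3 snap.py 11 wrist scene;python3 - <<'E'
import cv2
a=cv2.imread('pics/scene11.png')
cv2.imwrite('pics/sc11c.png',cv2.resize(a[60:240,230:430],None,fx=3.5,fy=3.2,interpolation=cv2.INTER_CUBIC))
E
```

```text
t 13.8333 pos [625.5 157.  169.8] rot [-3.1415e+00 -1.0000e-04  3.1412e+00] w 0.2 F [-0.2  0.1 -1. ]
shift [-18.5  -2.   -2.2] turn deg -0.02
```

View pics/sc11c.png

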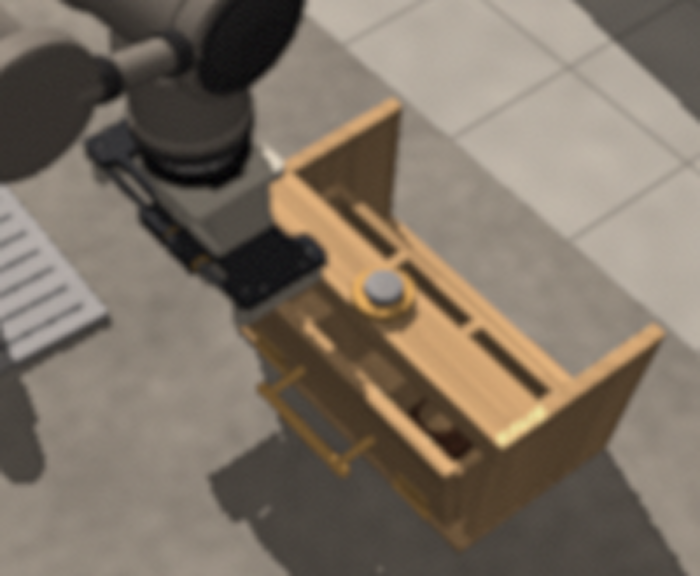

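{"method": "play_rows", "body": {"moves": [255, -3, 0, -1, 0, 255, -6, 0, -2, 0, 255, -9, 0, -2, 0, 255, -11, 0, -2, 0, 255, -13, 0, -2, 0, 255, -14, 0, -2, 0]}}

```text
time: 14.43
tool_pos: [639.4, 157.1, 172.1]
tcp_rot: [3.141, 0.001, 3.141]
contact_force: [0.5, 0.5, 0.4]
grip_width: 0.5
```

{"method": "play_rows", "body": {"moves": [255, -1, 0, 0, 0, 255, -2, 0, 0, 0, 255, -3, 0, 0, 0]}}

```text
time: 14.68
tool_pos: [642.1, 157.1, 172.1]
tcp_rot: [3.142, 0.0, 3.141]
contact_force: [-0.5, 0.1, 0.2]
grip_width: 0.8
```

{"method": "play_rows", "body": {"moves": [255, -1, 0, 0, 0, 255, -2, 0, 0, 0]}}

```text
time: 14.85
tool_pos: [643.8, 157.2, 172.0]
tcp_rot: [3.142, -0.001, 3.141]
contact_force: [-5.5, -0.8, 3.7]
grip_width: 0.2
```

{"method": "play_rows", "body": {"moves": [255, -1, 0, 0, 0, 255, -1, 0, 0, 0]}}

```text
time: 15.02
tool_pos: [643.8, 157.1, 172.0]
tcp_rot: [-3.141, -0.003, 3.141]
contact_force: [-6.2, -1.2, 3.3]
grip_width: 0.5
```

```bash
python3 h.py 644 155 172 3.14159;python3 snap.py 12 top scene;python3 - <<'E'
import cv2
a=cv2.imread('pics/scene12.png')
cv2.imwrite('pics/sc12c.png',cv2.resize(a[60:240,230:430],None,fx=3.5,fy=3.2,interpolation=cv2.INTER_CUBIC))
E
```

```text
t 15.0167 pos [643.8 157.1 172. ] rot [-3.1414e+00 -3.1000e-03  3.1415e+00] w 0.5 F [-6.2 -1.2  3.3]
shift [-0.2 -2.1  0. ] turn deg -0.01
```

View pics/sc12c.png

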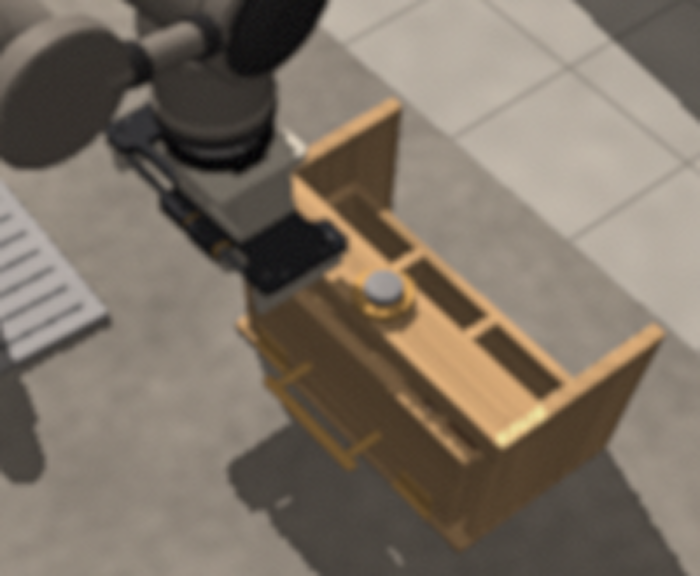

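Run:
```python
from loc import *
cab=(654.76,32.3,-.00175)
for a in(.38,.40,.42,.44,.45):
    t=.45-a
    q=T2(*cab)((-145*np.sin(t),-128,20+145*np.cos(t)));u=proj("scene",q);u2=proj("top",q)
    print(a,q.round(1),((u-[230,60])*[3.5,3.2]).round(1),u2.round(1))
```

```text
0.38 [644.4 -95.7 164.6] [451.2 471.7] [337.4 180.1]
0.4 [647.3 -95.7 164.8] [454.5 469.4] [337.4 179.2]
0.42 [650.2 -95.7 164.9] [457.7 467.1] [337.4 178.3]
0.44 [653.1 -95.7 165. ] [460.9 464.9] [337.4 177.3]
0.45 [654.5 -95.7 165. ] [462.4 463.8] [337.4 176.9]
```

{"method": "play_rows", "body": {"moves": [255, -1, 0, 0, 0, 255, -2, 0, 0, 0, 255, -2, 0, 0, 0]}}

```text
time: 15.37
tool_pos: [644.0, 157.2, 172.0]
tcp_rot: [-3.141, -0.008, -3.142]
contact_force: [-13.0, -0.2, 7.4]
grip_width: 0.6
```

{"method": "play_rows", "body": {"moves": [255, 5, 0, 0, 0, 255, 15, 0, 0, 0, 255, 30, 0, -15, 0, 255, 40, 0, -40, 0, 255, 40, 0, -75, 0, 255, 40, 0, -100, 0, 255, 40, 0, -110, 0, 255, 40, 0, -110, 0]}}

```text
time: 16.03
tool_pos: [608.2, 157.3, 285.1]
tcp_rot: [3.141, 0.006, 3.141]
contact_force: [-0.2, -0.6, -0.3]
grip_width: 0.3
```

```bash
python3 h.py 689 32 290 3.14159;python3 snap.py 13 top scene wrist;python3 - <<'E'
import cv2
a=cv2.imread('pics/scene13.png')
cv2.imwrite('pics/sc13c.png',cv2.resize(a[80:240,270:430],None,fx=3.75,fy=3.75,interpolation=cv2.INTER_CUBIC))
E
```

```text
t 16.0333 pos [608.2 157.3 285.1] rot [3.1407 0.0065 3.1413] w 0.3 F [-0.2 -0.6 -0.3]
shift [ -80.9 -125.3   -4.5] turn deg -0.01
```

View pics/sc13c.png

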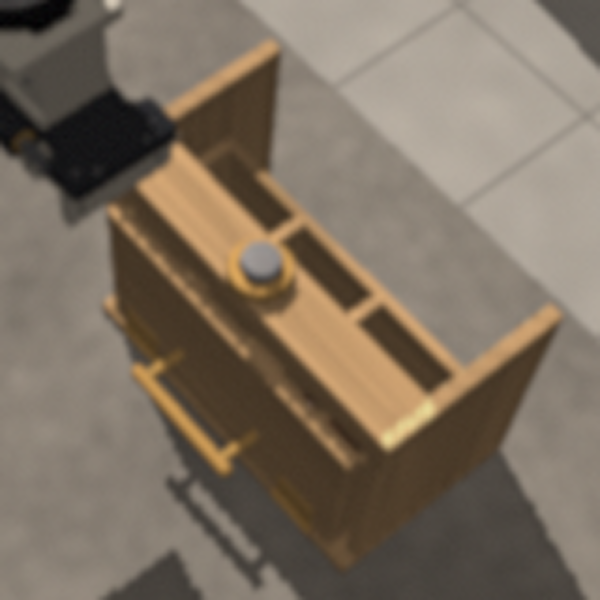

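View pics/wrist13.png

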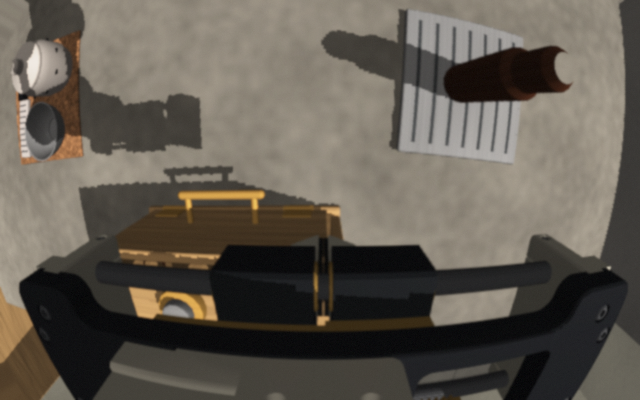

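```bash
python3 h.py 688 33 262 3.14159
```

```text
t 16.1833 pos [606.4 157.  279.9] rot [-3.1413e+00 -2.9000e-03  3.1412e+00] w 0.4 F [-0.5 -0.8 -1.2]
shift [ -81.7 -124.    17.7] turn deg -0.02
```

{"method": "play_rows", "body": {"moves": [255, -8, -12, 0, 0, 255, -24, -37, 0, 0, 255, -42, -65, 0, 0, 255, -60, -93, 0, 0, 255, -74, -113, 4, 0, 255, -81, -123, 10, 0, 255, -82, -124, 16, 0, 255, -82, -124, 18, 0]}}

```text
time: 16.85
tool_pos: [688.4, 32.7, 260.9]
tcp_rot: [3.141, -0.004, 3.14]
contact_force: [0.1, -0.0, -0.4]
grip_width: 0.5
```

{"method": "play_rows", "body": {"moves": [255, 0, 0, 2, 0, 255, 0, 0, 4, 0, 255, 0, 0, 6, 0, 255, 0, 0, 8, 0, 255, 0, 0, 8, 0]}}

```text
time: 17.27
tool_pos: [688.6, 33.9, 256.0]
tcp_rot: [3.141, -0.0, -3.141]
contact_force: [0.2, -0.1, -1.0]
grip_width: 0.3
```

```bash
python3 h.py 688 33 250 3.14159;python3 snap.py 14 scene;python3 - <<'E'
import cv2
a=cv2.imread('pics/scene14.png')
cv2.imwrite('pics/sc14c.png',cv2.resize(a[80:240,270:430],None,fx=3.75,fy=3.75,interpolation=cv2.INTER_CUBIC))
E
```

```text
t 17.2667 pos [688.6  33.9 256. ] rot [ 3.1415 -0.     -3.1408] w 0.3 F [ 0.2 -0.1 -1. ]
shift [ 0.6 -0.9  6. ] turn deg 0.05
```

View pics/sc14c.png

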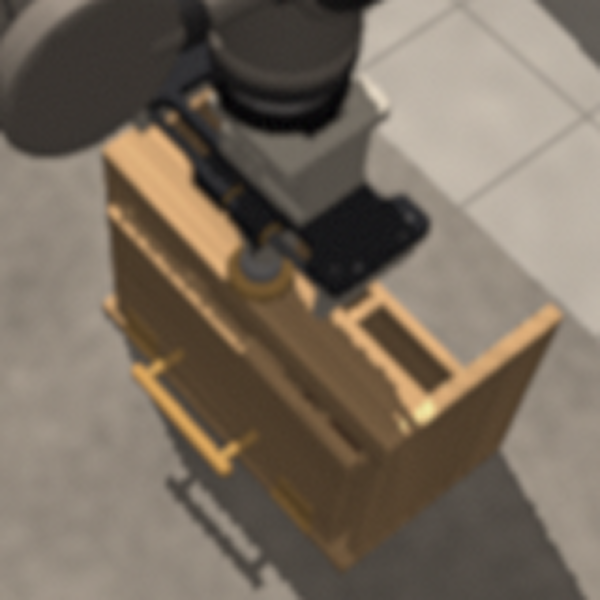

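Run:
```python
from loc import *
for p in [(688.6,33.9,234),(688.6,33.9,256),(688.6,33.9,300),(687,31,226)]:
    print(p,((proj("scene",p)-[270,80])*3.75).round(1))
```

```text
(688.6, 33.9, 234) [261.8 247.5]
(688.6, 33.9, 256) [263.6 228.3]
(688.6, 33.9, 300) [267.5 187. ]
(687, 31, 226) [262.2 258.7]
```

View pics/scene14.png

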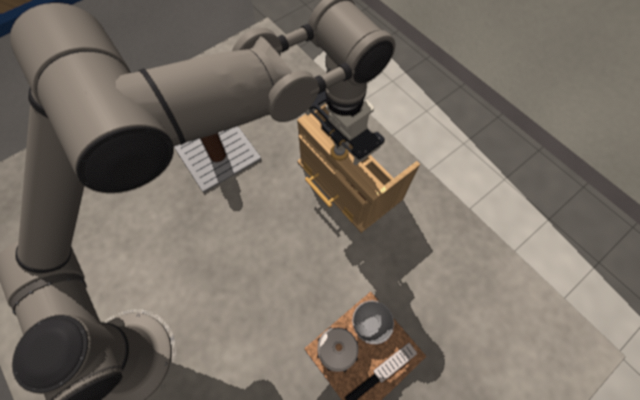

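{"method": "play_rows", "body": {"moves": [255, 0, -1, 2, 0, 255, 0, -1, 4, 0, 255, 0, -1, 5.5, 0, 255, 0, -1, 6.5, 0, 255, 0, -1, 7.5, 0, 255, 0, -1, 7.5, 0]}}

```text
time: 17.82
tool_pos: [688.9, 32.1, 248.6]
tcp_rot: [3.142, -0.0, 3.141]
contact_force: [-1.0, 0.3, 1.3]
grip_width: 0.7
```

{"method": "play_rows", "body": {"moves": [255, 0, 0, 1, 0, 255, 0, 0, 2, 0, 255, 0, 0, 2, 0]}}

```text
time: 18.07
tool_pos: [689.0, 32.0, 246.6]
tcp_rot: [-3.142, 0.0, 3.141]
contact_force: [-0.1, 0.8, 3.5]
grip_width: 0.2
```

{"method": "play_rows", "body": {"moves": [255, 0, 0, 1, 0, 255, 0, 0, 2, 0, 255, 0, 0, 2, 0]}}

```text
time: 18.32
tool_pos: [688.9, 32.1, 244.6]
tcp_rot: [-3.142, 0.0, 3.141]
contact_force: [-2.4, -0.1, 3.9]
grip_width: 0.8
```

Button contact, spring rising as expected. Continue to the hard stop.

{"method": "play_rows", "body": {"moves": [255, 0, 0, 1, 0, 255, 0, 0, 1.5, 0, 255, 0, 0, 1.5, 0]}}

```text
time: 18.57
tool_pos: [689.0, 32.0, 243.4]
tcp_rot: [-3.142, 0.0, 3.141]
contact_force: [-1.5, -1.6, 5.0]
grip_width: 0.4
```

{"method": "play_rows", "body": {"moves": [255, 0, 0, 1, 0, 255, 0, 0, 1.5, 0, 255, 0, 0, 1.5, 0]}}

```text
time: 18.82
tool_pos: [689.0, 32.1, 243.2]
tcp_rot: [-3.141, 0.002, 3.141]
contact_force: [-3.7, -0.9, 10.4]
grip_width: 0.7
```

{"method": "play_rows", "body": {"moves": [255, 0, 0, 1, 0, 255, 0, 0, 1, 0, 255, 0, 0, 1, 0]}}

```text
time: 19.07
tool_pos: [689.0, 32.1, 243.1]
tcp_rot: [-3.141, 0.003, 3.141]
contact_force: [-5.9, -0.8, 13.8]
grip_width: 0.3
```

{"method": "play_rows", "body": {"moves": [255, 0, 0, -3, 0, 255, 0, 0, -8, 0, 255, 0, 0, -14, 0, 255, 0, 0, -25, 0, 255, 10, 0, -45, 0, 255, 30, 0, -65, 0, 255, 55, 0, -80, 0, 255, 80, 0, -90, 0]}}

```text
time: 19.73
tool_pos: [608.6, 32.2, 331.5]
tcp_rot: [3.141, 0.001, 3.141]
contact_force: [0.1, -0.5, 0.4]
grip_width: 0.2
```

{"method": "play_rows", "body": {"moves": [255, 25, 0, -5, 0, 255, 60, 0, -5, 0, 255, 95, 0, -5, 0, 255, 125, 0, -5, 0, 255, 150, 0, -5, 0, 255, 160, 0, -5, 0, 255, 160, 0, -5, 0, 255, 160, 0, -5, 0]}}

```text
time: 20.4
tool_pos: [449.7, 32.1, 335.9]
tcp_rot: [3.142, 0.002, 3.141]
contact_force: [-0.1, -0.5, 0.3]
grip_width: 0.6
```

```bash
python3 h.py 688 33 250 3.14159;python3 snap.py 15 scene top wrist;python3 - <<'E'
import cv2
a=cv2.imread('pics/scene15.png')
cv2.imwrite('pics/sc15c.png',cv2.resize(a[80:240,170:430],None,fx=3,fy=3,interpolation=cv2.INTER_CUBIC))
a=cv2.imread('pics/scene15.png')[80:240,270:430]
b=cv2.imread('pics/scene13.png')[80:240,270:430]
d=cv2.absdiff(a,b)[75:].max(2);print("diff vs before press (lower cabinet)",d.mean())
E
```

```text
t 20.4 pos [449.7  32.1 335.9] rot [3.1415e+00 1.6000e-03 3.1412e+00] w 0.6 F [-0.1 -0.5  0.3]
shift [-238.1    0.9   86.2] turn deg -0.02
diff vs before press (lower cabinet) 6.482352941176471
```

View pics/sc15c.png

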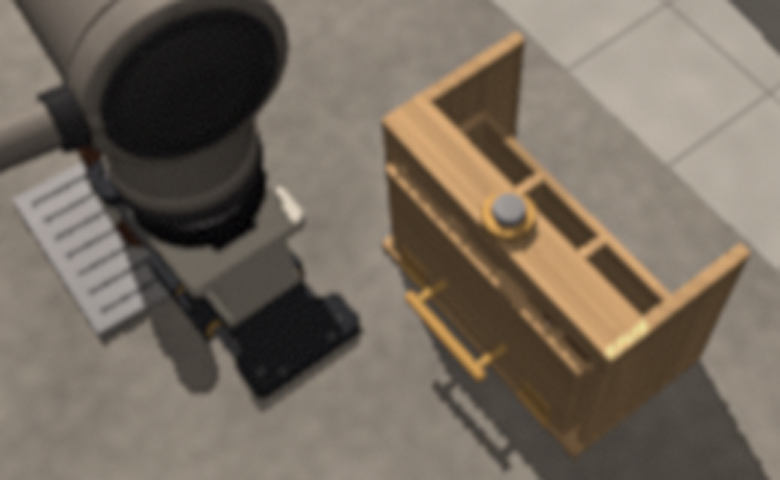

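View pics/wrist15.png

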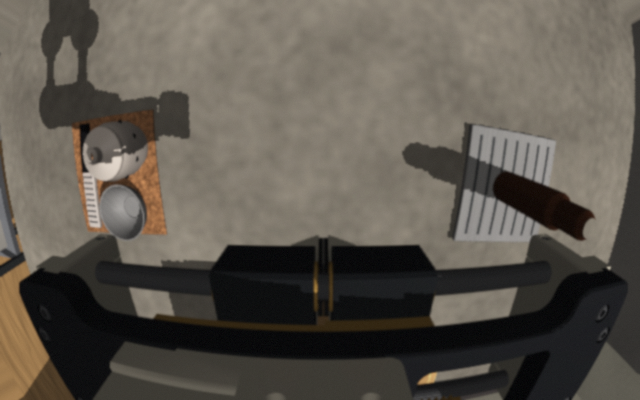

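Run:
```python
import cv2
for n,(x,y) in dict(scene=(290,120),top=(240,140)).items():
    a=cv2.imread(f'pics/{n}15.png');cv2.imwrite(f'pics/{n}15z.png',cv2.resize(a[y:y+100,x:x+120],None,fx=6,fy=6,interpolation=cv2.INTER_CUBIC))
from loc import *
cab=(654.76,32.3,-.00175)
for a in(.40,.43,.45,.47):
    t=.45-a
    for s in(128,-128):
        q=T2(*cab)((-145*np.sin(t),s,20+145*np.cos(t)))
        print(a,s,((proj("scene",q)-[290,120])*6).round(),((proj("top",q)-[240,140])*6).round())
for s in(146,-146):
    q=T2(*cab)((12,s,205));print("rail",s,((proj("scene",q)-[290,120])*6).round(),((proj("top",q)-[240,140])*6).round())
```

```text
0.4 128 [ 33. 100.] [ 84. 230.]
0.4 -128 [419. 520.] [584. 235.]
0.43 128 [41. 94.] [ 85. 221.]
0.43 -128 [427. 514.] [584. 227.]
0.45 128 [47. 91.] [ 85. 216.]
0.45 -128 [433. 510.] [584. 221.]
0.47 128 [52. 87.] [ 85. 210.]
0.47 -128 [438. 505.] [584. 216.]
rail 146 [39. -5.] [ 40. 173.]
rail -146 [498. 483.] [626. 179.]
```

View pics/scene15z.png

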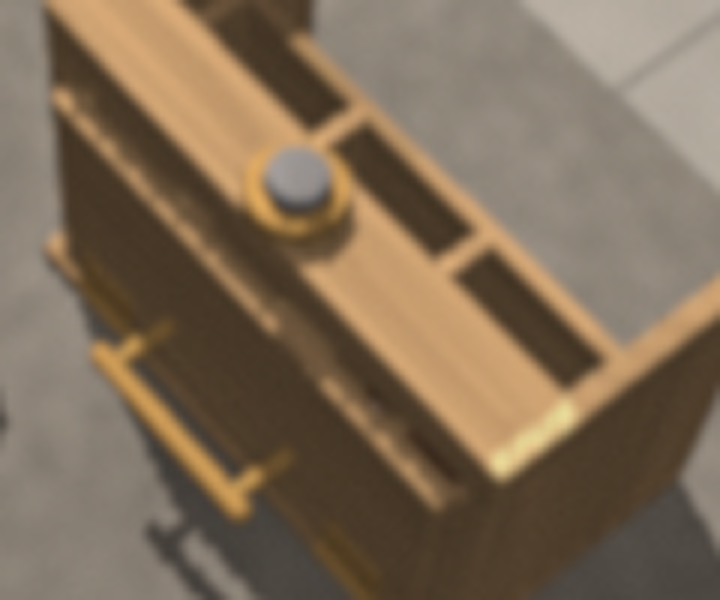

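View pics/top15z.png

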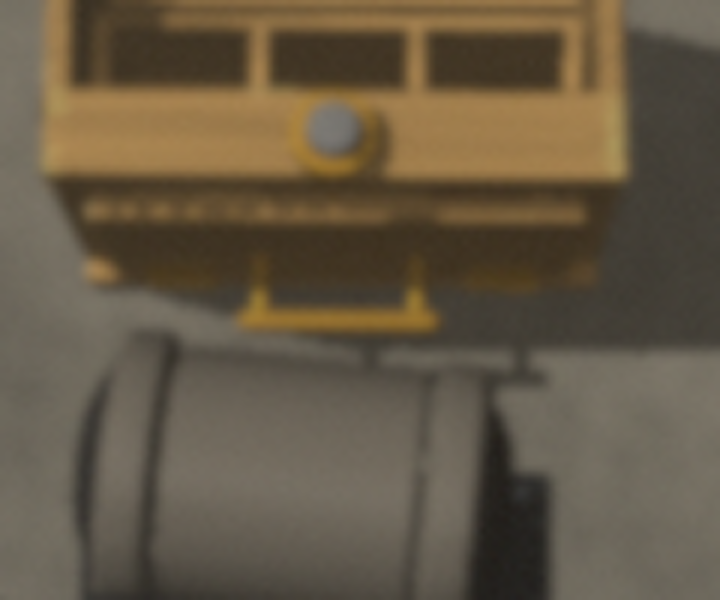

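```bash
python3 -c "
from plant import bot
print(bot.close_job());print(bot.get_obs()['time'])"
```

```text
the job is handed in; nothing more can be done
None
the job is handed in; nothing more can be done
```

The job is done and handed in at about 20.5 s of the 67 s allowed; the hand-in gives no verdict.

- **Mill:** I gripped it by the neck and drew it out along its lean. I set its lower edge on the draining board at about 6–9 N, pivoted it upright in the grip and let go. Later pictures show it standing free near the middle of the board.
- **Bin:** I pushed it shut on the top of the front panel. At the end the force rose to 13 N with no further movement, well over the roughly 4 N that moved it, so I took that as the stop. The final images put the panel at the shut position, to within about 0.02 rad.
- **Catch:** The button went down about 6 mm to a hard stop, with a peak of about 14 N. I released it and it is back up in the pictures.
- **Left alone:** The salt mill was in its section on the last clear view, just before the bin closed; I did not check it again afterwards. The garlic keeper, bowl and grater were never touched and look unmoved. The arm finished clear of everything.

No check failed. The only differences were residuals of a few millimetres between camera views.

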